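Vent-cap a decalcification bottle in the capping stand

ROBOT

A 6-joint arm with a two-finger parallel gripper is mounted at the origin on a cart in front of the work surface, level with it; the furniture and walls round the work are solid. World frame = base frame: x ahead of the robot, y to its left, z up, the work surface at z = 0. Lengths are in m, angles in rad, forces in N, time in s.
With the tool pointing down it reaches from about 0.35 to 0.85 m from the base axis. Payload 8.1 kg.
Tool frame: the origin (TCP) lies midway between the tips of the shut fingers; the grasp point (between the pads) lies 19 mm behind it; z points along the fingers, y is the direction in which the jaws open and shut (so a half turn about z gives the same grasp; the last joint's range is limited). The gripper opens to 93 mm and grips with 3 to 60 N. Pads are 15 mm wide; open, the fingers measure 128 mm over their backs; the gripper's body (75 mm by 188 mm) begins 65 mm behind the grasp point.
Start: joints at [-1.428, 0.13, 1.488, -0, 1.523, -0.085], TCP at [0.136, -0.584, 0.191] pointing down, gripper open.
Joint ranges: [-2.96, 2.96], [-0.89, 2.26], [0.02, 2.5], [-1.34, 4.48], [0, 2.73], [-2.66, 2.66]. Speed limits (rad/s): [2.39, 2.39, 2.79, 3.14, 3.14, 3.14].

INTERFACE

Orientations are given as a rotation vector (axis times angle).
In Python, from plant import robot gives the robot as it stands. The module is installed in compiled form; this text tells all that it offers.
- The arm moves only by the shell command python3 -m pendant 'ROWS' [FORCE]. ROWS is JSON, a list of rows, each an object with "translation": the shift along the tool's x, y, z in mm, a list of three; "twist": the turn, a rotation vector about the tool's x, y, z in rad, a list of three; "grip": the opening, from -1 (shut) to 1 (fully open). A call has exactly 10 rows; each row shifts and turns the pose as measured when the row begins, along the tool's axes as they then stand; what a row does not reach is not made up. A row lasts 1/10 s, in which the tool goes at most 50 mm and 8.59 degrees, less where a joint would pass 70% of its speed; a pose out of reach is approached as far as the arm can. A call is refused whole if a number of a shift passes 50 or a number of a turn 0.15, either way. A call with a gripper value outside its range is refused whole. The fingers move at their own pace and stop on an object; FORCE is the grip in N (left out, the last holds). Time passes only in rows, so rows that do not move let the fingers close, or fill a call up. It gives the time, the measured TCP pose, the force and the opening at its end, in the units of the state.
- robot.read_state(): the state, without advancing time (a new reading comes with each control period).
- robot.read_camera(name): name is "scene" or "top" or "wrist"; returns (picture, depth): 384x512x3 uint8, red, green, blue; 384x512 float32, m along the optical axis (not along the pixel's ray), 0 where there is no reading.
- robot.camera_info(name): a dict with "vertical_fov" (degrees; the focal length in pixels is half the picture's height over the tangent of half this angle, whatever the lens; pixels are square), "cx", "cy" (the principal point, pixels), "cam_to_world" (4x4, takes a point from camera to world coordinates). Camera axes: x right, y up, looking along -z (the intrinsics and any distortion apply to the point x, -y, -z); pixel columns grow to the right and rows downward; lengths in m; the calibration is good to about 2 mm. A picture is of the moment at which its call begins: read the wrist's pose just before it. camera_info takes no time and is no camera call; for the wrist camera it gives the pose at the moment of the call.
- robot.close_job(): hands the job in, once; it reports no verdict.
The state is a dict: "t": time; "q": joint angles; "dq": joint speeds; "joint_torque": joint torques, N m; "tool_pos": TCP position; "orientation": TCP orientation; "force": force on the tool from outside, world axes, zero at the start; "wrist_torque": the same for the moment, N m; "opening": finger opening in m.
Only numpy, scipy, OpenCV 4.12 (cv2) and the standard library are available. Lean on these libraries where they do the work, as an engineer would, in place of code of your own. Each camera call takes 0.05 s, during which the arm holds its last target. There are 200 camera calls.

TASK

Stand the loose square white bottle upright in the square well of the metal capping stand, fully down on the well's floor so that it cannot spin. Then screw its black cap on (clockwise from above) until it bottoms out, and back it off a quarter turn so that the gas of the decalcifying bone inside can escape. Finish while still gripping the cap there, so that a colleague can tape it in that position; keep the bottle upright throughout and do not disturb the two reagent bottles, the tape roll and the petri dish.

Things in the scene. Friction and masses are not known exactly. Their poses are not given: they have to be found in the camera images.
- jar: Loose square white plastic bottle, 0.2 kg: body 44 x 44 mm, 62 mm high, foot 40 mm, round shoulder up to 67 mm, black screw cap on top. Origin: centre of its underside; z up, x and y square to the flat sides; blank paper label on the -x side. Carry it by two facing flats, 45 to 52 mm above the underside (the narrower cap lies between the fingers). Fits the well in any of four quarter turns.
- cap: The bottle's black ribbed screw cap, 39 mm across, 20 mm high. Origin: centre of its lower rim, 69 mm above the bottle's underside when bottomed out; it rises 0.95 mm per rad unscrewed. Grip it with fingertips above the bottle's wider shoulder (67 mm above the underside). A small raised rib on its top runs toward the cap's -x; bottomed out, it points to the bottle's labelled side.
- cap_top (a point): Centre of the cap's top face, 20 mm above its lower rim (89 mm above the bottle's underside when bottomed out).
- cap_turn (a joint): How far the cap is unscrewed, rad: 0 = bottomed out on a hard stop; grows counter-clockwise seen from above (right-hand thread, 6 mm rise per turn). It starts caught on the thread, between 2.4 and 3.5, and cannot come off (stop at 4.4). It stays where it is left; turning takes about 0.05 N m.
- stand: Capping stand, fixed to the bench: steel flange 80 (x) x 136 (y) x 6 mm with four screws, on it an aluminium block 80 x 80 mm, top 34 mm above the bench. In the block is a square well, 47 x 47 mm with sides along x and y, 24 mm deep, 3 mm chamfer round its mouth. Origin: centre of its underside; z up.
- well_floor (a point): Centre of the well's floor, 10 mm above the bench; the bottle's underside rests here. Axes as the stand's.
- well_mouth (a point): Centre of the well's mouth, level with the block's top, 34 mm above the bench.
- reagent_amber: Bystander: round brown reagent bottle with a black cap, 36 mm across, 92 mm high; origin at the centre of its underside.
- reagent_tall: Bystander: round blue reagent bottle with a black cap, 39 mm across, 98 mm high; origin at the centre of its underside.
- tape_roll: Bystander: roll of tan tape lying flat, 73 mm across, 19 mm high; origin at the centre of its underside.
- petri_dish: Bystander: closed clear petri dish, 61 mm across, 14 mm high; origin at the centre of its underside.
Not all that is in view belongs to the job. Leave any red or turquoise look-alike of the jar alone.

How it is judged:
On the way, in this order (a step that is already met when the one before it is completed fails the run):
1. the bottle stands upright in the well, down on its floor (z of jar in the frame of well_floor below 0.005 m and horizontal distance between jar and well_floor below 0.005 m and angle between jar's own z axis and vertical below 0.1 rad), for 0.2 s.
2. with the bottle in the well, the cap is screwed down until it bottoms out (value of joint cap_turn below 0.08 rad and z of jar in the frame of well_floor below 0.008 m and horizontal distance between jar and well_floor below 0.005 m), for 0.2 s.
At the end, for the whole second after the job is handed in: The bottle stands in the well (underside within 6 mm of its floor, within 5 mm of its centre, tilted less than 0.1 rad) at rest, the cap is backed off from its stop by a quarter turn (1.27 to 1.87 rad), and the fingers still grip the cap (more than 4 N) (value of joint cap_turn between 1.27 and 1.87 rad and contact force between the fingers and cap above 4 N and z of jar in the frame of well_floor below 0.006 m and horizontal distance between jar and well_floor below 0.005 m and angle between jar's own z axis and vertical below 0.1 rad and linear speed of jar below 0.02 m/s); the arm keeps its last pose, push and grip.
It fails at once if the bottle is tipped (angle between jar's own z axis and vertical above 0.6 rad).
It fails at once if a bystander is disturbed (moved more than 2 cm) (distance of any of reagent_amber, reagent_tall, tape_roll, petri_dish from where it was at the start of the episode above 0.02 m).
It also fails if it takes over 72 s, if anything falls off the work surface, if the arm or the gripper's body presses on something with over 40 N, if the wrist force passes 120 N, or if a joint passes its speed limit or range.

## Working session

There is one attempt and no reset: what is moved stays moved. The work goes in short steps, Python scripts to look and compute and a shell command to move; the robot and the scene stay as the last step left them, time stands still between calls to the robot, and variables do not carry over. Pictures are saved under pics/ and viewed, about 8 in all and at most 12, crops included, and the job is handed in when it is done.

```bash
mkdir -p pics
cat > h.py <<'E'
import numpy as np, cv2
from plant import robot
from scipy.spatial.transform import Rotation as R
def cam(n):
    i=robot.camera_info(n); im,d=robot.read_camera(n); return i,im,d
def f(i): return 192/np.tan(np.radians(i["vertical_fov"])/2)
def pts(i,d):
    v,u=np.mgrid[0:384,0:512]; F=f(i)
    P=np.stack([(u-i["cx"])/F*d,-(v-i["cy"])/F*d,-d,np.ones_like(d)],-1)
    return (P@np.array(i["cam_to_world"]).T)[...,:3]
def save(n,im): cv2.imwrite("pics/"+n,im[...,::-1])
E
python3 - <<'E'
from h import *
print(robot.read_state())
for n in("scene","top"):
    i,im,d=cam(n); print(n,i); np.savez("/tmp/"+n,im=im,d=d,P=pts(i,d))
    save(n+".png",im)
E
```

```text
{'t': 0.0, 'q': array([-1.42841523e+00,  1.31134461e-01,  1.48927230e+00,  6.21065130e-06,
        1.52300597e+00, -8.53871148e-02]), 'dq': array([ 1.57120188e-03,  7.59764188e-05, -9.33977817e-04,  4.66693779e-04,
       -1.52469054e-03,  2.01914415e-04]), 'joint_torque': array([ 1.76870184e-03, -5.59840715e+01, -4.91752839e+01,  7.68477051e-02,
        3.52830521e-02, -1.37345683e-04]), 'tool_pos': array([ 0.13542587, -0.58388069,  0.18950729]), 'orientation': array([-3.11943441e+00, -3.56797368e-01,  7.16791732e-05]), 'force': array([ 0.5251811 , -0.37470817, -0.66002854]), 'wrist_torque': array([-0.00268706,  0.00075016,  0.02805086]), 'opening': 0.09326673779945262}
scene {'vertical_fov': 45.189197853525535, 'cx': 254.5999958201549, 'cy': 184.6267422133465, 'cam_to_world': array([[-0.72203172,  0.48718171, -0.49124758, -0.03779495],
       [-0.69168879, -0.52409489,  0.49688144,  0.66326036],
       [-0.01538879,  0.6985546 ,  0.71539126,  0.92089373],
       [ 0.        ,  0.        ,  0.        ,  1.        ]])}
top {'vertical_fov': 42.63953227177988, 'cx': 248.10266707719, 'cy': 195.6838957676028, 'cam_to_world': array([[-0.00703258,  0.99702958, -0.07669782,  0.45873061],
       [-0.99980236, -0.00558435,  0.01908048,  0.07664446],
       [ 0.01859549,  0.07681684,  0.9968718 ,  1.1489552 ],
       [ 0.        ,  0.        ,  0.        ,  1.        ]])}
```

View pics/top.png

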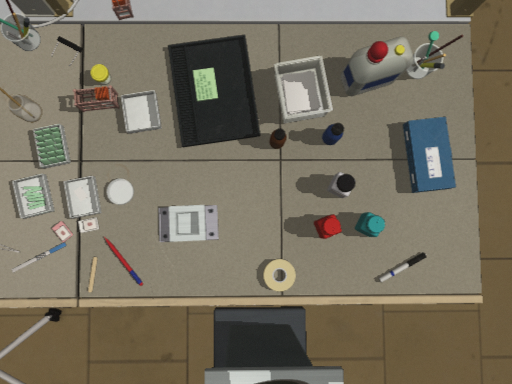

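View pics/scene.png

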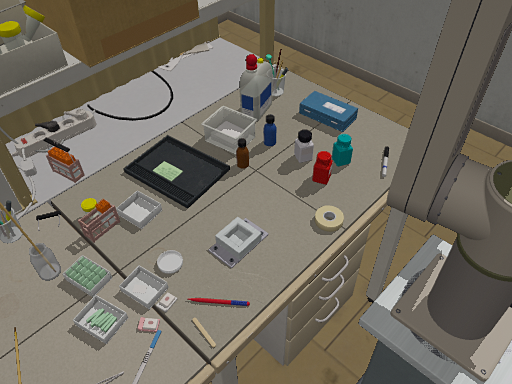

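The top view shows three square bottles: white with a black cap at (344,184), red at (328,227) and turquoise at (372,224). Only the white one fits the jar description. The stand's well is at (189,223). Next I'll confirm with one enlarged crop and measure.

Run:
```python
from h import *
t=np.load("/tmp/top.npz"); s=np.load("/tmp/scene.npz")
a=cv2.resize(t["im"][155:215,310:380],None,fx=7,fy=7,interpolation=cv2.INTER_CUBIC)[:420,:400]
b=cv2.resize(s["im"][120:180,275:332],None,fx=7,fy=7,interpolation=cv2.INTER_CUBIC)[:420,:400]
save("crop.png",np.hstack([a,b[:,:399]]))
P=t["P"];im=t["im"].astype(int)
def reg(u0,u1,v0,v1,z0,z1,nm,P=P):
    Q=P[v0:v1,u0:u1].reshape(-1,3); Q=Q[(Q[:,2]>z0)&(Q[:,2]<z1)]
    r=cv2.minAreaRect((Q[:,:2]*1000).astype(np.float32))
    print(nm,len(Q),np.median(Q,0).round(4),"rect",np.round(r[0],1),np.round(r[1],1),round(r[2],1))
reg(325,365,165,205,.075,.12,"cap top")
reg(325,365,165,205,.03,.072,"jar body top")
reg(150,225,195,250,.025,.045,"stand block")
reg(150,225,195,250,.003,.02,"stand flange/floor")
reg(178,200,212,235,.003,.02,"well floor")
reg(310,342,210,240,.03,.12,"red")
reg(355,388,210,240,.03,.12,"turq")
reg(255,302,255,296,.01,.04,"tape")
reg(320,346,120,148,.03,.12,"tall")
```

```text
cap top 267 [ 0.5683 -0.156   0.0918] rect [ 567.8 -157.3] [37.9 37.2] 89.9
jar body top 186 [ 0.5586 -0.1434  0.0594] rect [ 568.1 -156.7] [43.5 43.8] 62.3
stand block 844 [0.4833 0.1936 0.0339] rect [484.2 193.6] [79.9 80.4] 2.4
stand flange/floor 1307 [0.4843 0.1918 0.0071] rect [486.5 197.1] [171.9 125.4] 89.8
well floor 411 [0.484  0.1961 0.0099] rect [484.1 195.2] [46.3 44.5] 0.3
red 433 [ 0.4738 -0.1182  0.0861] rect [ 474.1 -123.9] [44.6 44.7] 21.8
turq 474 [ 0.4773 -0.2129  0.0848] rect [ 478.  -219.9] [44.8 43.7] 61.3
tape 696 [ 0.3659 -0.0146  0.0187] rect [365.1 -15.4] [71.  70.4] 89.2
tall 304 [ 0.68   -0.1345  0.069 ] rect [ 683.7 -137.9] [37.5 31.9] 46.1
```

View pics/crop.png

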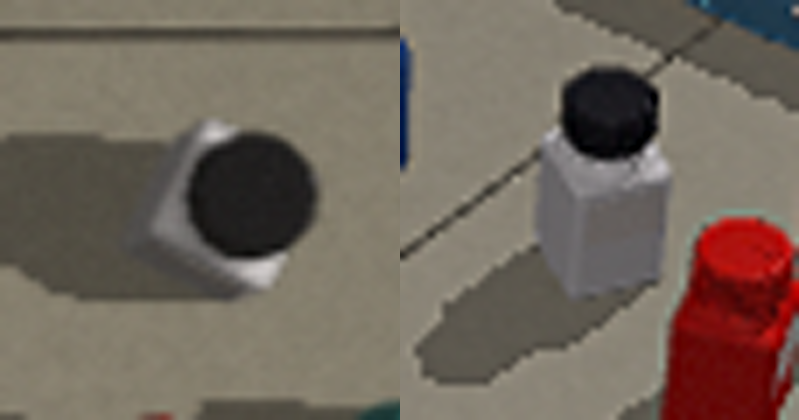

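The crop confirms the target: the upright white bottle with the black cap, at about (0.568, -0.157) with its flats at 62°. The stand is at (0.484, 0.194). I'll move above the bottle.

```bash
python3 -m pendant '[{"translation":[48,-29,0],"twist":[0,0,0],"grip":1},{"translation":[48,-29,0],"twist":[0,0,0],"grip":1},{"translation":[48,-29,0],"twist":[0,0,0],"grip":1},{"translation":[48,-29,0],"twist":[0,0,0],"grip":1},{"translation":[48,-29,0],"twist":[0,0,0],"grip":1},{"translation":[48,-29,0],"twist":[0,0,0],"grip":1},{"translation":[48,-29,0],"twist":[0,0,0],"grip":1},{"translation":[48,-29,0],"twist":[0,0,0],"grip":1},{"translation":[48,-29,0],"twist":[0,0,0],"grip":1},{"translation":[48,-29,0],"twist":[0,0,0],"grip":1}]'
python3 -m pendant '[{"translation":[0,0,0],"twist":[0,0,-0.15],"grip":1},{"translation":[0,0,0],"twist":[0,0,-0.15],"grip":1},{"translation":[0,0,0],"twist":[0,0,-0.15],"grip":1},{"translation":[0,0,0],"twist":[0,0,-0.15],"grip":1},{"translation":[0,0,0],"twist":[0,0,-0.15],"grip":1},{"translation":[0,0,0],"twist":[0,0,-0.15],"grip":1},{"translation":[0,0,0],"twist":[0,0,-0.15],"grip":1},{"translation":[0,0,0],"twist":[0,0,-0.15],"grip":1},{"translation":[0,0,0],"twist":[0,0,-0.15],"grip":1},{"translation":[0,0,0],"twist":[0,0,-0.15],"grip":1}]'
cat >> h.py <<'E'
def to(x,y,z,xang):
    """tool-frame shift mm and remaining yaw twist (about tool z) and tilt correction"""
    s=robot.read_state(); T=R.from_rotvec(s["orientation"]); p=np.array(s["tool_pos"])
    sh=T.inv().apply(np.array([x,y,z])-p)*1000
    a=np.radians(xang); G=R.from_matrix(np.array([[np.cos(a),np.sin(a),0],[np.sin(a),-np.cos(a),0],[0,0,-1.]]))
    tx=T.as_matrix()[:,0]
    print("t",round(s["t"],2),"pos",p.round(4),"xang",np.degrees(np.arctan2(tx[1],tx[0])).round(2),"zdir",T.as_matrix()[:,2].round(4),"q6",np.degrees(s["q"][5]).round(1),"F",np.round(s["force"],1),"Tq",np.round(s["wrist_torque"],2),"open",round(s["opening"],4))
    print(" shift",sh.round(1),"twist",(T.inv()*G).as_rotvec().round(4))
E
python3 -c "
from h import *; to(.568,-.157,.15,152.3)"
```

```text
t: 1.1
tool_pos: [0.4938, -0.233, 0.1855]
orientation: [-3.116, -0.338, 0.006]
force: [0.5, -1.3, 0.7]
opening: 0.0931
t: 2.1
tool_pos: [0.496, -0.223, 0.1796]
orientation: [-2.035, -2.37, -0.004]
force: [0.5, -0.2, 1.0]
opening: 0.0932
t 2.1 pos [ 0.496  -0.223   0.1796] xang 98.68 zdir [-0.0121  0.0135 -0.9998] q6 -38.6 F [ 0.5 -0.2  1. ] Tq [-0.09 -0.11  0.02] open 0.0932
 shift [53.9 81.4 29.6] twist [-0.0021 -0.0187 -0.9358]
```

```bash
python3 -m pendant '[{"translation":[25,38,0],"twist":[0,0,0],"grip":1},{"translation":[27,40,0],"twist":[0,0,0],"grip":1},{"translation":[0,0,0],"twist":[0,-0.02,-0.15],"grip":1},{"translation":[0,0,0],"twist":[0,0,-0.15],"grip":1},{"translation":[0,0,0],"twist":[0,0,-0.15],"grip":1},{"translation":[0,0,0],"twist":[0,0,-0.15],"grip":1},{"translation":[0,0,0],"twist":[0,0,-0.15],"grip":1},{"translation":[0,0,0],"twist":[0,0,-0.15],"grip":1},{"translation":[0,0,0],"twist":[0,0,-0.04],"grip":1},{"translation":[0,0,0],"twist":[0,0,0],"grip":1}]'
python3 - <<'E'
from h import *
to(.568,-.157,.15,152.3)
i,im,d=cam("wrist"); np.savez("/tmp/w1",im=im,d=d,P=pts(i,d)); save("w1.png",im); print(np.array(i["cam_to_world"])[:3,3])
E
```

```text
t: 3.1
tool_pos: [0.564, -0.1555, 0.1725]
orientation: [-0.722, -3.04, 0.011]
force: [-0.5, 0.2, -0.3]
opening: 0.0927
t 3.1 pos [ 0.564  -0.1555  0.1725] xang 153.27 zdir [-0.0182 -0.0028 -0.9998] q6 -83.3 F [-0.5  0.2 -0.3] Tq [-0.02 -0.19 -0.03] open 0.0927
 shift [-4.6  0.7 22.4] twist [-0.0108 -0.0149  0.0171]
[ 0.49327502 -0.11818027  0.36825516]
```

View pics/w1.png

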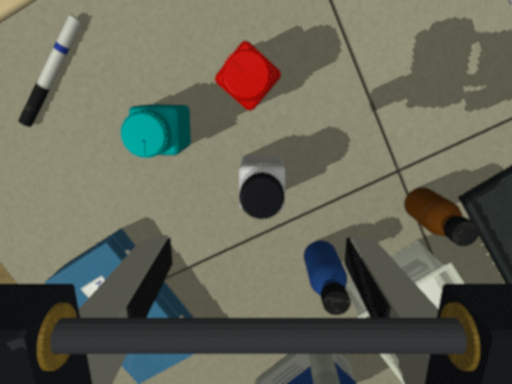

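The wrist view shows the white jar at (262,185), its flats nearly square to the jaws; red is at (247,75), turquoise at (155,130). Next is a fine measurement.

Run:
```python
from h import *
t=np.load("/tmp/w1.npz"); P=t["P"]; sub=np.s_[145:230,225:300]
Q=P[sub].reshape(-1,3); im=t["im"][sub].reshape(-1,3).astype(int)
for a,b,n in((.08,.1,"cap"),(.055,.064,"shoulder"),(.01,.1,"all")):
    q=Q[(Q[:,2]>a)&(Q[:,2]<b)]; r=cv2.minAreaRect((q[:,:2]*1000).astype(np.float32)); print(n,len(q),np.median(q,0).round(4),np.round(r,1) if 0 else r)
c=t["im"][165:225,230:295]; print(c[...,0].max())
# front face (label side?) edges: white pixels below z .06
m=((Q[:,2]>.01)&(Q[:,2]<.058)); q=Q[m]; 
(vx,vy,x,y)=cv2.fitLine((q[:,:2]*1000).astype(np.float32),cv2.DIST_HUBER,0,.01,.01).ravel(); print("face dir",np.degrees(np.arctan2(vy,vx)),x,y,len(q))
g=cv2.convertScaleAbs(cv2.resize(t["im"][140:230,225:300],None,fx=6,fy=6,interpolation=cv2.INTER_CUBIC),alpha=1,beta=0)
g=(255*(g/255.)**.45).astype(np.uint8); save("w1c.png",g)
```

```text
cap 1620 [ 0.5679 -0.1552  0.0921] ((569.2874145507812, -156.06869506835938), (38.332916259765625, 38.58580780029297), 44.72934341430664)
shoulder 515 [ 0.5547 -0.1474  0.0609] ((568.6412353515625, -155.4846649169922), (43.94812774658203, 42.82487869262695), 63.80835723876953)
all 2668 [ 0.5614 -0.1528  0.091 ] ((568.6672973632812, -155.41844177246094), (43.90559387207031, 43.03386306762695), 63.512725830078125)
208
face dir 62.71272 550.9909 -144.34122 418
```

View pics/w1c.png

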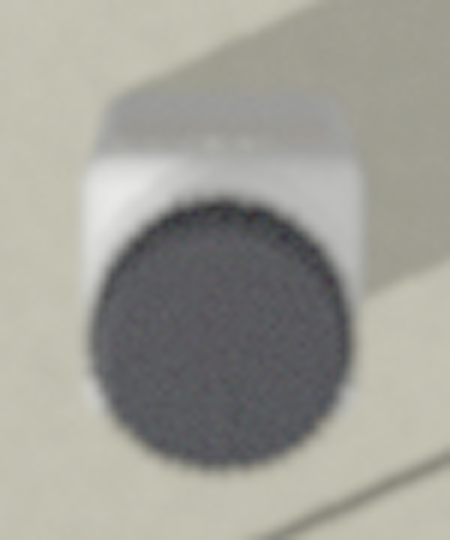

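The crop shows the black cap with the white shoulder around it; the rib isn't resolved. The jar is at (0.5687, -0.1557) with its flats at about 63°. I'll fix the tilt, centre, and descend partway.

```bash
python3 -c "
from h import *; to(.5687,-.1557,.029,153.2)"
python3 -m pendant '[{"translation":[-4,0,0],"twist":[-0.01,-0.016,0],"grip":1},{"translation":[-1,0,0],"twist":[0,0,0],"grip":1},{"translation":[0,0,0],"twist":[0,0,0],"grip":1},{"translation":[0,0,12],"twist":[0,0,0],"grip":1},{"translation":[0,0,12],"twist":[0,0,0],"grip":1},{"translation":[0,0,12],"twist":[0,0,0],"grip":1},{"translation":[0,0,12],"twist":[0,0,0],"grip":1},{"translation":[0,0,0],"twist":[0,0,0],"grip":1},{"translation":[0,0,0],"twist":[0,0,0],"grip":1},{"translation":[0,0,0],"twist":[0,0,0],"grip":1}]'
python3 -c "
from h import *; to(.5687,-.1557,.029,153.2)"
```

```text
t 3.15 pos [ 0.564  -0.1555  0.1724] xang 153.2 zdir [-0.0183 -0.0027 -0.9998] q6 -83.2 F [ 0.2 -0.3 -0.9] Tq [ 0.01 -0.19 -0.01] open 0.093
 shift [ -6.5   3.5 143.3] twist [-0.0107 -0.0151  0.    ]
t: 4.15
tool_pos: [0.5671, -0.1574, 0.1172]
orientation: [-0.735, -3.052, -0.0]
force: [0.6, 0.4, 1.4]
opening: 0.0927
t 4.15 pos [ 0.5671 -0.1574  0.1172] xang 152.93 zdir [-2.e-03  7.e-04 -1.e+00] q6 -83.4 F [0.6 0.4 1.4] Tq [ 0.09 -0.17 -0.01] open 0.0927
 shift [-0.8  2.3 88.2] twist [-0.0003 -0.0021 -0.0047]
```

```bash
python3 -m pendant '[{"translation":[-1,2.3,0],"twist":[0,0,0],"grip":1},{"translation":[0,0,10],"twist":[0,0,0],"grip":1},{"translation":[0,0,12],"twist":[0,0,0],"grip":1},{"translation":[0,0,12],"twist":[0,0,0],"grip":1},{"translation":[0,0,12],"twist":[0,0,0],"grip":1},{"translation":[0,0,12],"twist":[0,0,0],"grip":1},{"translation":[0,0,10],"twist":[0,0,0],"grip":1},{"translation":[0,0,9],"twist":[0,0,0],"grip":1},{"translation":[0,0,0],"twist":[0,0,0],"grip":1},{"translation":[0,0,-0.6],"twist":[0,0,0],"grip":1}]'
python3 -c "
from h import *; to(.5687,-.1557,.029,153.2)"
```

```text
t: 5.15
tool_pos: [0.5688, -0.1555, 0.0335]
orientation: [-0.735, -3.052, -0.0]
force: [0.3, -0.2, -0.1]
opening: 0.0926
t 5.15 pos [ 0.5688 -0.1555  0.0335] xang 152.93 zdir [-2.5e-03  9.0e-04 -1.0e+00] q6 -83.2 F [ 0.3 -0.2 -0.1] Tq [ 0.01 -0.22 -0.01] open 0.0926
 shift [ 0.  -0.2  4.5] twist [-0.0003 -0.0026 -0.0047]
```

```bash
python3 -m pendant '[{"translation":[0,0,3.5],"twist":[0,0,0],"grip":1},{"translation":[0,0,-0.6],"twist":[0,0,0],"grip":-1},{"translation":[0,0,-0.6],"twist":[0,0,0],"grip":-1},{"translation":[0,0,-0.6],"twist":[0,0,0],"grip":-1},{"translation":[0,0,-0.6],"twist":[0,0,0],"grip":-1},{"translation":[0,0,-0.6],"twist":[0,0,0],"grip":-1},{"translation":[0,0,-0.6],"twist":[0,0,0],"grip":-1},{"translation":[0,0,-0.6],"twist":[0,0,0],"grip":-1},{"translation":[0,0,-0.6],"twist":[0,0,0],"grip":-1},{"translation":[0,0,-0.6],"twist":[0,0,0],"grip":-1}]' 20
python3 -c "
from h import *; to(.484,.1945,.15,180)"
```

```text
t: 6.15
tool_pos: [0.5706, -0.1562, 0.0382]
orientation: [0.735, 3.053, -0.0]
force: [0.4, 0.2, -1.8]
opening: 0.0374
t 6.15 pos [ 0.5706 -0.1562  0.0382] xang 152.93 zdir [ 1.3e-03 -5.0e-04 -1.0e+00] q6 -83.2 F [ 0.4  0.2 -1.8] Tq [-0.01 -0.16  0.01] open 0.0374
 shift [ 236.5  272.9 -112.1] twist [-2.000e-04  1.400e-03 -4.724e-01]
```

Opening 37 mm is less than the 44 mm body, so I'll look before moving.

Run:
```python
from h import *
i,im,d=cam("wrist"); j,im2,d2=cam("scene"); s=robot.read_state(); print(s["opening"],s["force"])
save("g.png",np.hstack([cv2.resize(im[90:384,130:420],(400,400)),cv2.resize(im2[100:200,250:350],(400,400),interpolation=cv2.INTER_CUBIC)]))
```

```text
0.03726961451826588 [-0.39282255  0.1643886  -1.44216361]
```

View pics/g.png

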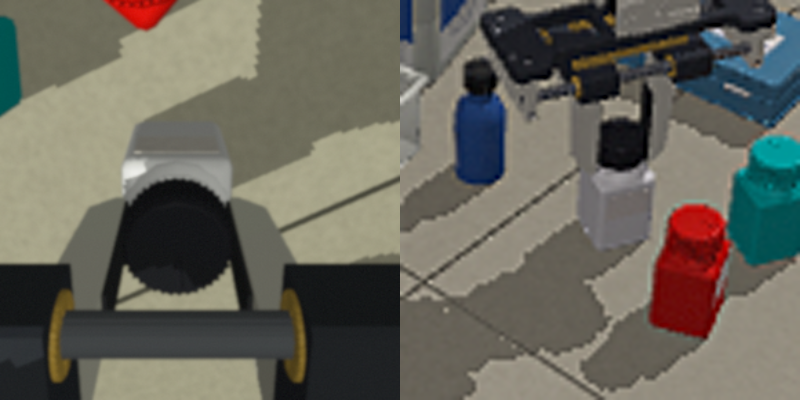

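The jar is upright between the fingers, but they ended about 8 mm high, with the pads near the shoulder. I'll open slightly, go lower and regrip.

```bash
python3 -m pendant '[{"translation":[0,0,0],"twist":[0,0,0],"grip":0.4},{"translation":[0,0,0],"twist":[0,0,0],"grip":0.4},{"translation":[0,0,0],"twist":[0,0,0],"grip":0.4},{"translation":[0,0,4],"twist":[0,0,0],"grip":0.4},{"translation":[0,0,4],"twist":[0,0,0],"grip":0.4},{"translation":[0,0,0],"twist":[0,0,0],"grip":0.4},{"translation":[0,0,0],"twist":[0,0,0],"grip":0.4},{"translation":[0,0,0],"twist":[0,0,0],"grip":0.4},{"translation":[0,0,0],"twist":[0,0,0],"grip":0.4},{"translation":[0,0,0],"twist":[0,0,0],"grip":0.4}]' 20
python3 -c "
from h import *; to(.5687,-.1557,.028,153.2)"
```

```text
t: 7.25
tool_pos: [0.5709, -0.1563, 0.0297]
orientation: [0.735, 3.052, -0.0]
force: [-0.1, 0.5, 0.2]
opening: 0.0651
t 7.25 pos [ 0.5709 -0.1563  0.0297] xang 152.93 zdir [ 1.9e-03 -7.0e-04 -1.0e+00] q6 -83.2 F [-0.1  0.5  0.2] Tq [-0.04 -0.16 -0.04] open 0.0651
 shift [ 2.3 -0.5  1.7] twist [ 0.0002  0.002  -0.0047]
```

```bash
python3 -m pendant '[{"translation":[2,0,1],"twist":[0,0,0],"grip":-1},{"translation":[0,0,0],"twist":[0,0,0],"grip":-1},{"translation":[0,0,0],"twist":[0,0,0],"grip":-1},{"translation":[0,0,0],"twist":[0,0,0],"grip":-1},{"translation":[0,0,0],"twist":[0,0,0],"grip":-1},{"translation":[0,0,0],"twist":[0,0,0],"grip":-1},{"translation":[0,0,0],"twist":[0,0,0],"grip":-1},{"translation":[0,0,0],"twist":[0,0,0],"grip":-1},{"translation":[0,0,0],"twist":[0,0,0],"grip":-1},{"translation":[0,0,0],"twist":[0,0,0],"grip":-1}]' 20
python3 -c "
from h import *; to(.5687,-.1557,.028,153.2)"
```

```text
t: 8.25
tool_pos: [0.5691, -0.1554, 0.0288]
orientation: [0.735, 3.052, -0.0]
force: [-0.5, -0.3, -0.7]
opening: 0.0437
t 8.25 pos [ 0.5691 -0.1554  0.0288] xang 152.93 zdir [ 2.2e-03 -8.0e-04 -1.0e+00] q6 -83.2 F [-0.5 -0.3 -0.7] Tq [-0.01 -0.19 -0.01] open 0.0437
 shift [ 0.2 -0.5  0.8] twist [ 0.0002  0.0023 -0.0048]
```

Opening is now 43.7 mm, so the grip is on the flats. Lifting.

```bash
python3 -m pendant '[{"translation":[0,0,-5],"twist":[0,0,0],"grip":-1},{"translation":[0,0,-10],"twist":[0,0,0],"grip":-1},{"translation":[0,0,-10],"twist":[0,0,0],"grip":-1},{"translation":[0,0,-10],"twist":[0,0,0],"grip":-1},{"translation":[0,0,-10],"twist":[0,0,0],"grip":-1},{"translation":[0,0,-10],"twist":[0,0,0],"grip":-1},{"translation":[0,0,-10],"twist":[0,0,0],"grip":-1},{"translation":[0,0,-10],"twist":[0,0,0],"grip":-1},{"translation":[0,0,-5],"twist":[0,0,0],"grip":-1},{"translation":[0,0,0],"twist":[0,0,0],"grip":-1}]'
python3 -c "
from h import *; to(.484,.1945,.12,180)"
```

```text
t: 9.25
tool_pos: [0.5694, -0.1554, 0.1174]
orientation: [0.734, 3.05, -0.001]
force: [1.1, -0.6, -1.2]
opening: 0.0437
t 9.25 pos [ 0.5694 -0.1554  0.1174] xang 152.94 zdir [ 0.0038 -0.0014 -1.    ] q6 -83.2 F [ 1.1 -0.6 -1.2] Tq [-0.01 -0.15 -0.03] open 0.0437
 shift [235.2 272.7  -3.4] twist [-0.0005  0.0041 -0.4724]
```

```bash
python3 -m pendant '[{"translation":[12,14,0],"twist":[0,0,0],"grip":-1},{"translation":[25,29,0],"twist":[0,0,0],"grip":-1},{"translation":[25,29,0],"twist":[0,0,0],"grip":-1},{"translation":[25,29,0],"twist":[0,0,0],"grip":-1},{"translation":[25,29,0],"twist":[0,0,0],"grip":-1},{"translation":[25,29,0],"twist":[0,0,0],"grip":-1},{"translation":[25,29,0],"twist":[0,0,0],"grip":-1},{"translation":[25,29,0],"twist":[0,0,0],"grip":-1},{"translation":[25,29,0],"twist":[0,0,0],"grip":-1},{"translation":[13,15,0],"twist":[0,0,0],"grip":-1}]'
python3 -m pendant '[{"translation":[0,0,0],"twist":[0,0,-0.05],"grip":-1},{"translation":[0,0,0],"twist":[0,0,-0.08],"grip":-1},{"translation":[0,0,0],"twist":[0,0,-0.08],"grip":-1},{"translation":[0,0,0],"twist":[0,0,-0.08],"grip":-1},{"translation":[0,0,0],"twist":[0,0,-0.08],"grip":-1},{"translation":[0,0,0],"twist":[0,0,-0.06],"grip":-1},{"translation":[0,0,0],"twist":[0,0,-0.03],"grip":-1},{"translation":[0,0,0],"twist":[0,0,0],"grip":-1},{"translation":[0,0,0],"twist":[0,0,0],"grip":-1},{"translation":[0,0,0],"twist":[0,0,0],"grip":-1}]'
python3 - <<'E'
from h import *
to(.484,.1945,.12,180)
i,im,d=cam("wrist"); save("w2.png",im); np.savez("/tmp/w2",im=im,d=d,P=pts(i,d))
Q=pts(i,d).reshape(-1,3)
b=Q[(abs(Q[:,2]-.034)<.004)&(abs(Q[:,0]-.484)<.06)&(abs(Q[:,1]-.194)<.06)]
print(len(b),b.min(0),b.max(0),cv2.minAreaRect((b[:,:2]*1000).astype(np.float32)))
E
```

```text
t: 10.25
tool_pos: [0.4771, 0.1949, 0.1108]
orientation: [-0.741, -3.048, 0.001]
force: [-0.1, 0.3, -1.2]
opening: 0.0435
t: 11.25
tool_pos: [0.464, 0.204, 0.1036]
orientation: [0.016, -3.123, 0.0]
force: [0.7, 0.1, -1.9]
opening: 0.0435
t 11.25 pos [0.464  0.204  0.1036] xang -179.39 zdir [-1.860e-02 -4.000e-04 -9.998e-01] q6 -73.0 F [ 0.7  0.1 -1.9] Tq [ 0.01 -0.15 -0.01] open 0.0435
 shift [-19.6  -9.7 -16.8] twist [-0.0003 -0.0186  0.0106]
2345 [0.44349948 0.15410268 0.03005326] [0.49966805 0.23444634 0.03636209] ((471.6606140136719, 194.66055297851562), (53.737586975097656, 80.13241577148438), 2.2564268112182617)
```

View pics/w2.png

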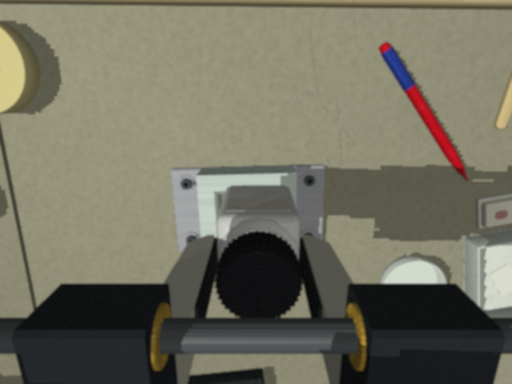

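The wrist view shows the jar held upright over the stand, with the block's left edge at (195–297,170). The stand's yaw is about +2.2°. I'll correct position, yaw and tilt above the well.

```bash
python3 -m pendant '[{"translation":[-10,-5,-3],"twist":[0,-0.018,-0.02],"grip":-1},{"translation":[-9,-4,0],"twist":[0,0,0],"grip":-1},{"translation":[0,0,0],"twist":[0,0,0],"grip":-1},{"translation":[0,0,0],"twist":[0,0,0],"grip":-1},{"translation":[0,0,0],"twist":[0,0,0],"grip":-1},{"translation":[0,0,0],"twist":[0,0,0],"grip":-1},{"translation":[0,0,0],"twist":[0,0,0],"grip":-1},{"translation":[0,0,0],"twist":[0,0,0],"grip":-1},{"translation":[0,0,0],"twist":[0,0,0],"grip":-1},{"translation":[0,0,0],"twist":[0,0,0],"grip":-1}]'
python3 -c "
from h import *; to(.4845,.1948,.0388,182.2)"
```

```text
t: 12.3
tool_pos: [0.4852, 0.1944, 0.1066]
orientation: [-0.048, 3.14, 0.0]
force: [-0.4, -0.2, -1.2]
opening: 0.0439
t 12.3 pos [0.4852 0.1944 0.1066] xang -178.24 zdir [ 0.001  0.    -1.   ] q6 -75.5 F [-0.4 -0.2 -1.2] Tq [ 0.07 -0.13  0.06] open 0.0439
 shift [ 0.7  0.5 67.8] twist [ 0.      0.001  -0.0077]
```

```bash
python3 -m pendant '[{"translation":[0.7,0.5,4],"twist":[0,0,-0.008],"grip":-1},{"translation":[0,0,7],"twist":[0,0,0],"grip":-1},{"translation":[0,0,7],"twist":[0,0,0],"grip":-1},{"translation":[0,0,7],"twist":[0,0,0],"grip":-1},{"translation":[0,0,7],"twist":[0,0,0],"grip":-1},{"translation":[0,0,5],"twist":[0,0,0],"grip":-1},{"translation":[0,0,2],"twist":[0,0,0],"grip":-1},{"translation":[0,0,0],"twist":[0,0,0],"grip":-1},{"translation":[0,0,0],"twist":[0,0,0],"grip":-1},{"translation":[0,0,0],"twist":[0,0,0],"grip":-1}]'
python3 -c "
from h import *; to(.4845,.1948,.0388,182.2)"
```

```text
t: 13.3
tool_pos: [0.4835, 0.1947, 0.063]
orientation: [0.062, -3.14, 0.001]
force: [-0.1, -0.3, -1.9]
opening: 0.0432
t 13.3 pos [0.4835 0.1947 0.063 ] xang -177.74 zdir [-9.e-04 -5.e-04 -1.e+00] q6 -76.0 F [-0.1 -0.3 -1.9] Tq [ 0.04 -0.16  0.05] open 0.0432
 shift [-1.   0.1 24.2] twist [-0.0005 -0.0009  0.0011]
```

```bash
python3 -m pendant '[{"translation":[-1,0,3],"twist":[0,0,0],"grip":-1},{"translation":[0,0,3],"twist":[0,0,0],"grip":-1},{"translation":[0,0,3],"twist":[0,0,0],"grip":-1},{"translation":[0,0,3],"twist":[0,0,0],"grip":-1},{"translation":[0,0,3],"twist":[0,0,0],"grip":-1},{"translation":[0,0,2],"twist":[0,0,0],"grip":-1},{"translation":[0,0,0],"twist":[0,0,0],"grip":-1},{"translation":[0,0,0],"twist":[0,0,0],"grip":-1},{"translation":[0,0,0],"twist":[0,0,0],"grip":-1},{"translation":[0,0,0],"twist":[0,0,0],"grip":-1}]'
python3 -c "
from h import *; to(.4845,.1948,.0388,182.2)"
```

```text
t: 14.3
tool_pos: [0.4852, 0.1949, 0.0453]
orientation: [-0.062, 3.14, -0.0]
force: [0.2, -0.1, -1.1]
opening: 0.0433
t 14.3 pos [0.4852 0.1949 0.0453] xang -177.74 zdir [ 5.e-04 -1.e-04 -1.e+00] q6 -76.0 F [ 0.2 -0.1 -1.1] Tq [ 0.08 -0.13 -0.05] open 0.0433
 shift [ 0.7 -0.1  6.5] twist [-0.0001  0.0005  0.0011]
```

No contact on the way in. The last 6 mm go slowly, then I check for contact.

```bash
python3 -m pendant '[{"translation":[0,0,1.5],"twist":[0,0,0],"grip":-1},{"translation":[0,0,1.5],"twist":[0,0,0],"grip":-1},{"translation":[0,0,1.5],"twist":[0,0,0],"grip":-1},{"translation":[0,0,1],"twist":[0,0,0],"grip":-1},{"translation":[0,0,1],"twist":[0,0,0],"grip":-1},{"translation":[0,0,0.5],"twist":[0,0,0],"grip":-1},{"translation":[0,0,0.5],"twist":[0,0,0],"grip":-1},{"translation":[0,0,0],"twist":[0,0,0],"grip":-1},{"translation":[0,0,0],"twist":[0,0,0],"grip":-1},{"translation":[0,0,0],"twist":[0,0,0],"grip":-1}]'
python3 -c "
from h import *; to(.4845,.1948,.0388,182.2)"
```

```text
t: 15.3
tool_pos: [0.4863, 0.1951, 0.0388]
orientation: [-0.062, 3.138, 0.0]
force: [-1.3, -1.1, 0.7]
opening: 0.0435
t 15.3 pos [0.4863 0.1951 0.0388] xang -177.73 zdir [ 2.7e-03  3.0e-04 -1.0e+00] q6 -76.0 F [-1.3 -1.1  0.7] Tq [-0.06  0.01 -0.  ] open 0.0435
 shift [ 1.8 -0.2 -0. ] twist [0.0002 0.0027 0.0012]
```

The bottle is on the floor of the well: TCP z is exactly 10 mm above the pick height and its weight is off the wrist. Release and rise.

```bash
python3 -m pendant '[{"translation":[0,0,0],"twist":[0,0,0],"grip":0.4},{"translation":[0,0,0],"twist":[0,0,0],"grip":0.4},{"translation":[0,0,0],"twist":[0,0,0],"grip":0.4},{"translation":[0,0,-5],"twist":[0,0,0],"grip":0.4},{"translation":[0,0,-10],"twist":[0,0,0],"grip":0.4},{"translation":[0,0,-15],"twist":[0,0,0],"grip":0.4},{"translation":[0,0,-20],"twist":[0,0,0],"grip":0.4},{"translation":[0,0,-20],"twist":[0,0,0],"grip":0.4},{"translation":[0,0,-20],"twist":[0,0,0],"grip":0.4},{"translation":[0,0,-10],"twist":[0,0,0],"grip":0.4}]'
python3 -c "
from h import *; to(.4845,.1948,.12,182.2)"
python3 -m pendant '[{"translation":[0,0,0],"twist":[0,0,-0.15],"grip":0.4},{"translation":[0,0,0],"twist":[0,0,-0.15],"grip":0.4},{"translation":[0,0,0],"twist":[0,0,-0.15],"grip":0.4},{"translation":[0,0,0],"twist":[0,0,-0.15],"grip":0.4},{"translation":[0,0,0],"twist":[0,0,-0.15],"grip":0.4},{"translation":[0,0,0],"twist":[0,0,-0.15],"grip":0.4},{"translation":[0,0,0],"twist":[0,0,-0.15],"grip":0.4},{"translation":[0,0,0],"twist":[0,0,-0.12],"grip":0.4},{"translation":[0,0,0],"twist":[0,0,0],"grip":0.4},{"translation":[0,0,0],"twist":[0,0,0],"grip":0.4}]'
python3 - <<'E'
from h import *
to(.4845,.1948,.12,250)
i,im,d=cam("top"); P=pts(i,d); Q=P[195:255,150:225].reshape(-1,3)
save("top2.png",im)
for a,b in((.09,.115),(.055,.078)):
    q=Q[(Q[:,2]>a)&(Q[:,2]<b)]; print(len(q),len(q) and cv2.minAreaRect((q[:,:2]*1000).astype(np.float32)))
i,im,d=cam("wrist"); save("w3.png",im); np.savez("/tmp/w3",im=im,P=pts(i,d))
Q=pts(i,d).reshape(-1,3)
n=np.hypot(Q[:,0]-.484,Q[:,1]-.195)<.045
for a,b in((.094,.112),(.062,.078),(.031,.038)):
    q=Q[n&(Q[:,2]>a)&(Q[:,2]<b)]; print(len(q),len(q) and (np.median(q,0),cv2.minAreaRect((q[:,:2]*1000).astype(np.float32))))
E
```

```text
t: 16.3
tool_pos: [0.4855, 0.195, 0.1451]
orientation: [-0.062, 3.139, 0.001]
force: [-0.4, 0.9, 0.8]
opening: 0.0649
t 16.3 pos [0.4855 0.195  0.1451] xang -177.73 zdir [ 2.3e-03  4.0e-04 -1.0e+00] q6 -76.0 F [-0.4  0.9  0.8] Tq [ 0.08 -0.21 -0.01] open 0.0649
 shift [ 1.1 -0.2 25.1] twist [0.0003 0.0023 0.0012]
t: 17.3
tool_pos: [0.4873, 0.1956, 0.1511]
orientation: [-1.796, 2.568, -0.005]
force: [0.2, -0.6, -0.3]
opening: 0.0654
t 17.3 pos [0.4873 0.1956 0.1511] xang -110.07 zdir [ 0.0088  0.0024 -1.    ] q6 -143.6 F [ 0.2 -0.6 -0.3] Tq [ 0.13 -0.1  -0.04] open 0.0654
 shift [ 1.9  2.6 31.1] twist [-0.0074  0.0052 -0.0012]
0 0
0 0
2001 (array([0.48583849, 0.1921404 , 0.10223024]), ((486.431396484375, 193.7056121826172), (38.84080505371094, 38.91229248046875), 50.008514404296875))
891 (array([0.47667481, 0.17708817, 0.07138875]), ((486.3812255859375, 193.38096618652344), (44.4493293762207, 43.64767074584961), 1.9698643684387207))
2930 (array([0.46992234, 0.17710526, 0.03422555]), ((484.9844970703125, 194.60635375976562), (80.01911163330078, 80.17412567138672), 2.053807258605957))
```

View pics/w3.png

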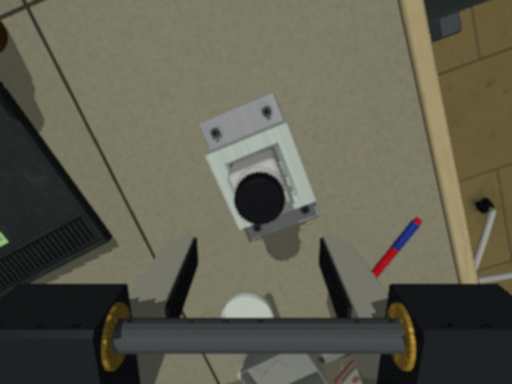

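The wrist view shows the bottle seated in the well, cap at (260,198). The cap top is at z 0.102, as expected when unscrewed about 3 rad. The cap centre is (0.4864, 0.1937). I'll line up and descend onto the cap.

```bash
python3 -c "
from h import *; to(.4862,.1938,.083,250)"
python3 -m pendant '[{"translation":[1.7,1,3],"twist":[-0.007,0.005,0],"grip":0.4},{"translation":[0,0,10],"twist":[0,0,0],"grip":0.4},{"translation":[0,0,12],"twist":[0,0,0],"grip":0.4},{"translation":[0,0,12],"twist":[0,0,0],"grip":0.4},{"translation":[0,0,12],"twist":[0,0,0],"grip":0.4},{"translation":[0,0,10],"twist":[0,0,0],"grip":0.4},{"translation":[0,0,4],"twist":[0,0,0],"grip":0.4},{"translation":[0,0,0],"twist":[0,0,0],"grip":0.4},{"translation":[0,0,0],"twist":[0,0,0],"grip":0.4},{"translation":[0,0,0],"twist":[0,0,0],"grip":0.4}]'
python3 -c "
from h import *; to(.4862,.1938,.083,250)"
```

```text
t 17.4 pos [0.4873 0.1956 0.1512] xang -110.04 zdir [ 0.0089  0.0024 -1.    ] q6 -143.7 F [-0.1 -0.3 -0.2] Tq [ 0.13 -0.07 -0.04] open 0.065
 shift [ 2.5  0.9 68.1] twist [-0.0075  0.0053 -0.0006]
t: 18.4
tool_pos: [0.4841, 0.1938, 0.0804]
orientation: [1.793, -2.575, -0.002]
force: [0.3, 0.8, -0.6]
opening: 0.0648
t 18.4 pos [0.4841 0.1938 0.0804] xang -110.32 zdir [-0.0037 -0.0011 -1.    ] q6 -143.5 F [ 0.3  0.8 -0.6] Tq [ 0.11 -0.14 -0.07] open 0.0648
 shift [-0.7 -2.  -2.6] twist [ 0.0031 -0.0023 -0.0056]
```

```bash
python3 -m pendant '[{"translation":[-0.7,-2,-3],"twist":[0.003,-0.002,0],"grip":0.4},{"translation":[0,0,0],"twist":[0,0,0],"grip":0.4},{"translation":[0,0,0],"twist":[0,0,0],"grip":-1},{"translation":[0,0,0],"twist":[0,0,0],"grip":-1},{"translation":[0,0,0],"twist":[0,0,0],"grip":-1},{"translation":[0,0,0],"twist":[0,0,0],"grip":-1},{"translation":[0,0,0],"twist":[0,0,0],"grip":-1},{"translation":[0,0,0],"twist":[0,0,0],"grip":-1},{"translation":[0,0,0],"twist":[0,0,0],"grip":-1},{"translation":[0,0,0],"twist":[0,0,0],"grip":-1}]' 20
python3 -c "
from h import *; to(.4862,.1938,.083,250)"
```

```text
t: 19.4
tool_pos: [0.4879, 0.1942, 0.0857]
orientation: [-1.793, 2.576, -0.002]
force: [-0.8, 0.2, 0.4]
opening: 0.0051
t 19.4 pos [0.4879 0.1942 0.0857] xang -110.32 zdir [ 3.6e-03  8.0e-04 -1.0e+00] q6 -143.6 F [-0.8  0.2  0.4] Tq [ 0.11 -0.08 -0.03] open 0.0051
 shift [1.  1.4 2.7] twist [-0.0031  0.002  -0.0056]
```

Opening is 5 mm with nothing between the pads, so I look.

Run:
```python
from h import *
to(.4862,.1938,.083,250)
i,im,d=cam("wrist"); j,im2,d2=cam("scene")
save("g2.png",np.hstack([cv2.resize(im[100:384,120:404],(400,400)),cv2.resize(im2[190:280,195:285],(400,400),interpolation=cv2.INTER_CUBIC)]))
```

```text
t 19.4 pos [0.4879 0.1942 0.0857] xang -110.32 zdir [ 3.6e-03  8.0e-04 -1.0e+00] q6 -143.6 F [-0.8  0.2  0.4] Tq [ 0.11 -0.08 -0.03] open 0.0051
 shift [1.  1.4 2.7] twist [-0.0031  0.002  -0.0056]
```

View pics/g2.png

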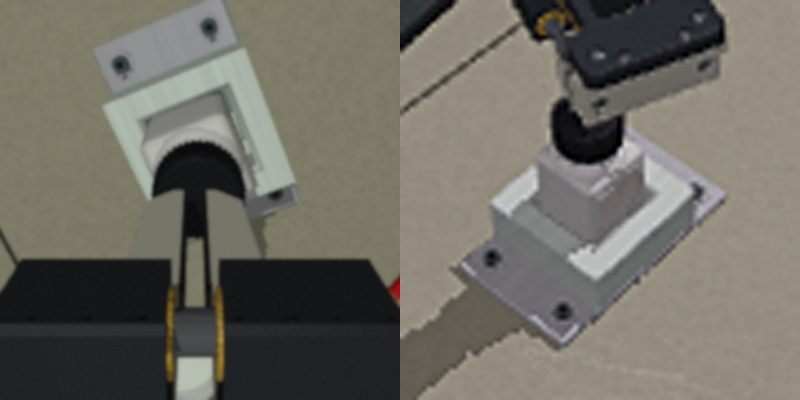

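The picture shows the fingers shut on top of the cap, so the real fingertips sit higher than the reported TCP suggests. I'll measure the tip height from depth.

Run:
```python
from h import *
for n,(v0,v1,u0,u1) in(("wrist",(225,300,205,310)),("scene",(190,235,215,270))):
    i,im,d=cam(n); P=pts(i,d)
    for v in range(v0,v1,6 if n=="wrist" else 3): print(v,[(round(float(P[v,u,2])*1000)) for u in range(u0,u1,7 if n=="wrist" else 4)])
```

```text
225 [1, 1, 33, 33, 103, 102, 101, 102, 102, 102, 102, 102, 101, 71, 34]
231 [0, 0, 0, 34, 104, 103, 103, 104, 102, 101, 102, 102, 102, 71, 35]
237 [0, 0, 1, 34, 102, 104, 118, 118, 115, 118, 117, 102, 102, 70, 33]
243 [1, 0, 0, 35, 125, 125, 124, 125, 121, 124, 125, 125, 102, 6, 6]
249 [-1, 0, 1, 0, 131, 132, 133, 132, 128, 131, 132, 131, 132, 7, 6]
255 [1, -1, 0, 138, 137, 138, 138, 138, 135, 137, 137, 138, 138, 5, 1]
261 [1, 0, 0, 144, 144, 144, 143, 142, 141, 143, 144, 145, 143, 1, 0]
267 [0, 0, -1, 148, 149, 148, 149, 147, 147, 148, 149, 148, 149, 0, 3]
273 [0, 0, 0, 154, 154, 155, 154, 151, 151, 155, 153, 154, 153, 154, 1]
279 [-1, 1, 158, 159, 158, 158, 160, 156, 156, 159, 158, 158, 158, 159, -1]
285 [204, 204, 205, 205, 204, 205, 205, 161, 161, 205, 205, 204, 205, 205, 205]
291 [207, 208, 207, 208, 208, 207, 207, 165, 164, 208, 207, 207, 207, 207, 207]
297 [210, 210, 210, 209, 210, 211, 209, 169, 169, 210, 209, 210, 210, 210, 209]
190 [1, 0, 223, 222, 229, 240, 213, 210, 205, 241, 240, 240, 240, -1]
193 [-1, -4, 215, 220, 213, 240, 204, 241, 241, 240, 239, 238, 239, -1]
196 [0, 3, -1, 212, 215, 235, 241, 238, 239, 241, 242, 239, 239, 240]
199 [0, -2, -1, 0, 214, 239, 241, 242, 239, 242, 239, 241, 236, 230]
202 [1, -1, 0, -2, 212, 241, 237, 239, 241, 240, 235, 231, 225, 0]
205 [-3, -2, 0, 0, 133, 237, 241, 241, 237, 231, 226, 213, 209, -1]
208 [0, -1, 0, -2, 124, 228, 237, 232, 226, 213, 209, 202, 1, 0]
211 [-1, 2, -4, 0, 2, 218, 226, 212, 207, 206, 200, -3, -1, 1]
214 [-1, -2, 1, 0, 102, 209, 207, 205, 197, 1, 1, -2, -3, -1]
217 [-2, 1, -4, -1, 98, 103, 201, 101, 1, 0, -2, -1, 0, 2]
220 [3, 3, 0, 0, 97, 102, 102, 98, 5, -2, -1, 1, -2, -3]
223 [-4, 3, 2, 70, 88, 97, 93, 88, 75, 9, 0, 0, -2, 0]
226 [1, -1, 2, 70, 76, 84, 80, 75, 70, 34, 5, 1, -1, 0]
229 [-2, -3, 33, 63, 69, 75, 72, 71, 57, 34, 34, 5, -4, -1]
232 [0, 36, 37, 48, 59, 70, 69, 57, 49, 32, 35, 38, 4, -2]
```

The tips are at z of at least 0.103 with TCP 0.0857, so the real tips are about 18 mm above the reported TCP. That also explains the first high grasp. For the cap I need TCP z of about 0.065. Reopen, realign, descend.

```bash
python3 -m pendant '[{"translation":[0,0,-4],"twist":[0,0,0],"grip":0.4},{"translation":[0,0,0],"twist":[0,0,0],"grip":0.4},{"translation":[0,0,0],"twist":[0,0,0],"grip":0.4},{"translation":[0,0,0],"twist":[0,0,0],"grip":0.4},{"translation":[0,0,0],"twist":[0,0,0],"grip":0.4},{"translation":[0,0,0],"twist":[0,0,0],"grip":0.4},{"translation":[0,0,0],"twist":[0,0,0],"grip":0.4},{"translation":[0,0,0],"twist":[0,0,0],"grip":0.4},{"translation":[0,0,0],"twist":[0,0,0],"grip":0.4},{"translation":[0,0,0],"twist":[0,0,0],"grip":0.4}]' 20
python3 -c "
from h import *; to(.4862,.1938,.065,250)
i,im,d=cam('wrist')
Q=pts(i,d).reshape(-1,3); q=Q[(np.hypot(Q[:,0]-.486,Q[:,1]-.194)<.045)&(Q[:,2]>.094)&(Q[:,2]<.104)]
print(len(q),cv2.minEnclosingCircle((q[:,:2]*1000).astype(np.float32)))"
```

```text
t: 20.6
tool_pos: [0.4879, 0.1942, 0.0902]
orientation: [-1.793, 2.576, -0.002]
force: [0.8, 0.4, -0.4]
opening: 0.0653
t 20.6 pos [0.4879 0.1942 0.0902] xang -110.32 zdir [ 3.7e-03  8.0e-04 -1.0e+00] q6 -143.6 F [ 0.8  0.4 -0.4] Tq [ 0.08 -0.11 -0.01] open 0.0653
 shift [ 1.   1.5 25.1] twist [-0.0032  0.002  -0.0056]
3238 ((486.4657287597656, 193.8032684326172), 19.84986686706543)
```

```bash
python3 -m pendant '[{"translation":[1,1.5,3],"twist":[-0.003,0.002,0],"grip":0.4},{"translation":[0,0,6],"twist":[0,0,0],"grip":0.4},{"translation":[0,0,6],"twist":[0,0,0],"grip":0.4},{"translation":[0,0,5],"twist":[0,0,0],"grip":0.4},{"translation":[0,0,3],"twist":[0,0,0],"grip":0.4},{"translation":[0,0,0],"twist":[0,0,0],"grip":0.4},{"translation":[0,0,0],"twist":[0,0,0],"grip":0.4},{"translation":[0,0,0],"twist":[0,0,0],"grip":0.4},{"translation":[0,0,0],"twist":[0,0,0],"grip":0.4},{"translation":[0,0,0],"twist":[0,0,0],"grip":0.4}]' 20
python3 -c "
from h import *; to(.4863,.1938,.065,250)"
```

```text
t: 21.65
tool_pos: [0.4857, 0.1937, 0.0646]
orientation: [1.794, -2.578, -0.0]
force: [-0.2, 0.5, -0.9]
opening: 0.0652
t 21.65 pos [0.4857 0.1937 0.0646] xang -110.32 zdir [-9.e-04 -3.e-04 -1.e+00] q6 -143.6 F [-0.2  0.5 -0.9] Tq [ 0.13 -0.12  0.01] open 0.0652
 shift [-0.3 -0.5 -0.4] twist [ 0.0007 -0.0006 -0.0056]
```

```bash
python3 -m pendant '[{"translation":[0,0,0],"twist":[0,0,0],"grip":-1},{"translation":[0,0,0],"twist":[0,0,0],"grip":-1},{"translation":[0,0,0],"twist":[0,0,0],"grip":-1},{"translation":[0,0,0],"twist":[0,0,0],"grip":-1},{"translation":[0,0,0],"twist":[0,0,0],"grip":-1},{"translation":[0,0,0],"twist":[0,0,0],"grip":-1},{"translation":[0,0,0],"twist":[0,0,0],"grip":-1},{"translation":[0,0,0],"twist":[0,0,0],"grip":-1},{"translation":[0,0,0],"twist":[0,0,0],"grip":-1},{"translation":[0,0,0],"twist":[0,0,0],"grip":-1}]' 20
python3 -c "
from h import *; to(.4863,.1938,.065,250)"
```

```text
t: 22.65
tool_pos: [0.4861, 0.1938, 0.0652]
orientation: [-1.795, 2.578, -0.0]
force: [0.3, 0.5, 0.4]
opening: 0.0369
t 22.65 pos [0.4861 0.1938 0.0652] xang -110.32 zdir [ 1.e-04 -0.e+00 -1.e+00] q6 -143.6 F [0.3 0.5 0.4] Tq [ 0.09 -0.08 -0.01] open 0.0369
 shift [-0.1 -0.1  0.2] twist [-0.0002  0.     -0.0056]
```

The grip is on the cap. Now turning it clockwise (twist +z), following it down.

```bash
python3 -m pendant '[{"translation":[0,0,0.1],"twist":[0,0,0.08],"grip":-1},{"translation":[0,0,0.1],"twist":[0,0,0.12],"grip":-1},{"translation":[0,0,0.1],"twist":[0,0,0.12],"grip":-1},{"translation":[0,0,0.1],"twist":[0,0,0.12],"grip":-1},{"translation":[0,0,0.1],"twist":[0,0,0.12],"grip":-1},{"translation":[0,0,0.1],"twist":[0,0,0.12],"grip":-1},{"translation":[0,0,0.1],"twist":[0,0,0.12],"grip":-1},{"translation":[0,0,0.1],"twist":[0,0,0.12],"grip":-1},{"translation":[0,0,0.1],"twist":[0,0,0.12],"grip":-1},{"translation":[0,0,0.1],"twist":[0,0,0.08],"grip":-1}]' 20
python3 -c "
from h import *; to(.4861,.1938,.064,185)"
```

```text
t: 23.65
tool_pos: [0.4854, 0.1948, 0.0641]
orientation: [0.083, -3.139, -0.002]
force: [-0.4, 0.5, 0.8]
opening: 0.0369
t 23.65 pos [0.4854 0.1948 0.0641] xang -176.97 zdir [-0.0011  0.0012 -1.    ] q6 -76.9 F [-0.4  0.5  0.8] Tq [ 0.1  -0.16 -0.01] open 0.0369
 shift [-0.7 -1.   0.1] twist [ 0.0013 -0.001  -0.0345]
```

Turned about 66.6°, with very low forces. I continue with a small centring correction.

```bash
python3 -m pendant '[{"translation":[-0.5,-0.7,0.1],"twist":[0,0,0.12],"grip":-1},{"translation":[0,0,0.1],"twist":[0,0,0.12],"grip":-1},{"translation":[0,0,0.1],"twist":[0,0,0.12],"grip":-1},{"translation":[0,0,0.1],"twist":[0,0,0.12],"grip":-1},{"translation":[0,0,0.1],"twist":[0,0,0.12],"grip":-1},{"translation":[0,0,0.1],"twist":[0,0,0.12],"grip":-1},{"translation":[0,0,0.1],"twist":[0,0,0.12],"grip":-1},{"translation":[0,0,0.1],"twist":[0,0,0.08],"grip":-1},{"translation":[0,0,0],"twist":[0,0,0],"grip":-1},{"translation":[0,0,0],"twist":[0,0,0],"grip":-1}]' 20
python3 -c "
from h import *; to(.4861,.1938,.064,185)"
```

```text
t: 24.65
tool_pos: [0.4851, 0.1957, 0.0632]
orientation: [-1.372, -2.822, -0.003]
force: [-0.4, 0.5, 0.4]
opening: 0.037
t 24.65 pos [0.4851 0.1957 0.0632] xang 128.16 zdir [-0.0023  0.0035 -1.    ] q6 -22.1 F [-0.4  0.5  0.4] Tq [-0.01 -0.18 -0.04] open 0.037
 shift [-2.1 -0.4 -0.8] twist [ 0.0025 -0.0036 -0.992 ]
```

```bash
python3 -m pendant '[{"translation":[-1,0,0.1],"twist":[0.002,-0.003,0.08],"grip":-1},{"translation":[0,0,0.1],"twist":[0,0,0.08],"grip":-1},{"translation":[0,0,0.1],"twist":[0,0,0.08],"grip":-1},{"translation":[0,0,0.1],"twist":[0,0,0.08],"grip":-1},{"translation":[0,0,0],"twist":[0,0,0.08],"grip":-1},{"translation":[0,0,0],"twist":[0,0,0.04],"grip":-1},{"translation":[0,0,0],"twist":[0,0,0.04],"grip":-1},{"translation":[0,0,0],"twist":[0,0,0.04],"grip":-1},{"translation":[0,0,0],"twist":[0,0,0.04],"grip":-1},{"translation":[0,0,0],"twist":[0,0,0.04],"grip":-1}]' 20
python3 -c "
from h import *; to(.4861,.1945,.0625,185)"
```

```text
t: 25.65
tool_pos: [0.4853, 0.1961, 0.0627]
orientation: [-2.142, -2.294, 0.001]
force: [0.1, 1.4, 0.3]
opening: 0.0369
t 25.65 pos [0.4853 0.1961 0.0627] xang 93.93 zdir [-0.0027  0.0017 -1.    ] q6 12.3 F [0.1 1.4 0.3] Tq [ 0.08 -0.15  0.11] open 0.0369
 shift [-1.7  0.7  0.2] twist [-5.0000e-04 -3.5000e-03 -1.5895e+00]
```

```bash
python3 -m pendant '[{"translation":[-0.5,0,0],"twist":[0,0,0.05],"grip":-1},{"translation":[0,0,0.1],"twist":[0,0,0.05],"grip":-1},{"translation":[0,0,0],"twist":[0,0,0.05],"grip":-1},{"translation":[0,0,0.1],"twist":[0,0,0.05],"grip":-1},{"translation":[0,0,0],"twist":[0,0,0.05],"grip":-1},{"translation":[0,0,0],"twist":[0,0,0.05],"grip":-1},{"translation":[0,0,0],"twist":[0,0,0.05],"grip":-1},{"translation":[0,0,0],"twist":[0,0,0.05],"grip":-1},{"translation":[0,0,0],"twist":[0,0,0.05],"grip":-1},{"translation":[0,0,0],"twist":[0,0,0.05],"grip":-1}]' 20
python3 -c "
from h import *; to(.4861,.1945,.0625,185)"
```

```text
t: 26.65
tool_pos: [0.4854, 0.1961, 0.0623]
orientation: [-2.638, -1.7, 0.001]
force: [0.6, 0.3, -0.6]
opening: 0.0366
t 26.65 pos [0.4854 0.1961 0.0623] xang 65.6 zdir [-0.0025  0.0024 -1.    ] q6 40.6 F [ 0.6  0.3 -0.6] Tq [-0.05 -0.16  0.08] open 0.0366
 shift [-1.2  1.3 -0.2] twist [-7.000e-04 -4.100e-03 -2.084e+00]
```

```bash
python3 -m pendant '[{"translation":[-0.3,0,0],"twist":[0,0,0.05],"grip":-1},{"translation":[0,0,0],"twist":[0,0,0.05],"grip":-1},{"translation":[0,0,0],"twist":[0,0,0.05],"grip":-1},{"translation":[0,0,0],"twist":[0,0,0.05],"grip":-1},{"translation":[0,0,0],"twist":[0,0,0.05],"grip":-1},{"translation":[0,0,0],"twist":[0,0,0.05],"grip":-1},{"translation":[0,0,0],"twist":[0,0,0.05],"grip":-1},{"translation":[0,0,0],"twist":[0,0,0.05],"grip":-1},{"translation":[0,0,0],"twist":[0,0,0.05],"grip":-1},{"translation":[0,0,0],"twist":[0,0,0.05],"grip":-1}]' 20
python3 -c "
from h import *; to(.4861,.1945,.0625,185)"
```

```text
t: 27.65
tool_pos: [0.4859, 0.1958, 0.0626]
orientation: [-2.973, -1.01, 0.001]
force: [-1.7, -2.3, -0.5]
opening: 0.037
t 27.65 pos [0.4859 0.1958 0.0626] xang 37.53 zdir [-8.0e-04  1.3e-03 -1.0e+00] q6 68.7 F [-1.7 -2.3 -0.5] Tq [-0.33  0.24  0.41] open 0.037
 shift [-0.6  1.2  0.1] twist [-3.0000e-04 -2.0000e-03 -2.5739e+00]
```

Torque rises to 0.41 N m, so the stop is reached. A short extra push to confirm.

```bash
python3 -m pendant '[{"translation":[0,0.5,0],"twist":[0,0,0.03],"grip":-1},{"translation":[0,0,0],"twist":[0,0,0.03],"grip":-1},{"translation":[0,0,0],"twist":[0,0,0.03],"grip":-1},{"translation":[0,0,0],"twist":[0,0,0.03],"grip":-1},{"translation":[0,0,0],"twist":[0,0,0.03],"grip":-1},{"translation":[0,0,0],"twist":[0,0,0],"grip":-1},{"translation":[0,0,0],"twist":[0,0,0],"grip":-1},{"translation":[0,0,0],"twist":[0,0,0],"grip":-1},{"translation":[0,0,0],"twist":[0,0,0],"grip":-1},{"translation":[0,0,0],"twist":[0,0,0],"grip":-1}]' 20
python3 - <<'E'
from h import *
to(.4861,.1945,.0625,185)
i,im,d=cam('wrist'); P=pts(i,d); Q=P.reshape(-1,3)
n=np.hypot(Q[:,0]-.486,Q[:,1]-.195)<.045
for a,b in((.094,.1035),(.062,.079),(.031,.038)):
    q=Q[n&(Q[:,2]>a)&(Q[:,2]<b)]; print(len(q),len(q) and (np.median(q,0).round(4),cv2.minAreaRect((q[:,:2]*1000).astype(np.float32))))
save("w4.png",cv2.resize(im[120:300,160:350],None,fx=4,fy=4,interpolation=cv2.INTER_CUBIC)[:600])
E
```

```text
t: 28.65
tool_pos: [0.4858, 0.1956, 0.0626]
orientation: [-3.041, -0.781, 0.002]
force: [-0.9, 0.4, 0.0]
opening: 0.0372
t 28.65 pos [0.4858 0.1956 0.0626] xang 28.8 zdir [-0.0015  0.0017 -1.    ] q6 77.4 F [-0.9  0.4  0. ] Tq [ 0.01  0.23 -0.02] open 0.0372
 shift [-0.3  1.1  0.1] twist [-1.3000e-03 -2.9000e-03 -2.7261e+00]
4428 (array([0.4881, 0.1957, 0.0992]), ((491.3096618652344, 199.50344848632812), (50.677032470703125, 46.84370040893555), 80.30992889404297))
1716 (array([0.5037, 0.2048, 0.0714]), ((498.26446533203125, 200.8650665283203), (29.94289207458496, 54.84674835205078), 30.131879806518555))
4630 (array([0.508 , 0.2142, 0.0342]), ((497.73406982421875, 201.7612762451172), (62.83443832397461, 89.46784973144531), 30.030797958374023))
```

View pics/w4.png

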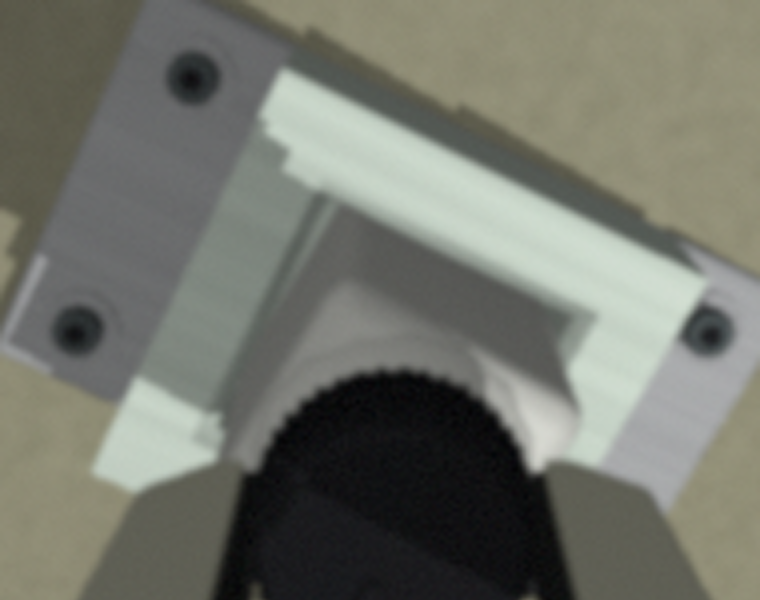

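The cap top is at z 0.0992 (expected 0.099 bottomed out), and torque rose and then slipped, so the cap is on its stop. The view shows the bottle in the well, turned a few degrees clockwise within the slack. Now I back off by about 97° of tool turn: 90° plus the bottle's play in the well.

```bash
python3 -m pendant '[{"translation":[0,0.5,-0.1],"twist":[0,0,-0.06],"grip":-1},{"translation":[0,0,-0.1],"twist":[0,0,-0.12],"grip":-1},{"translation":[0,0,-0.1],"twist":[0,0,-0.12],"grip":-1},{"translation":[0,0,-0.1],"twist":[0,0,-0.12],"grip":-1},{"translation":[0,0,-0.1],"twist":[0,0,-0.12],"grip":-1},{"translation":[0,0,-0.1],"twist":[0,0,-0.12],"grip":-1},{"translation":[0,0,-0.1],"twist":[0,0,-0.12],"grip":-1},{"translation":[0,0,-0.1],"twist":[0,0,-0.12],"grip":-1},{"translation":[0,0,-0.1],"twist":[0,0,-0.12],"grip":-1},{"translation":[0,0,-0.1],"twist":[0,0,-0.06],"grip":-1}]' 20
python3 -c "
from h import *; to(.4858,.195,.064,125.8)"
```

```text
t: 29.7
tool_pos: [0.4856, 0.1952, 0.0636]
orientation: [-2.156, -2.28, 0.0]
force: [-1.1, 0.1, -0.4]
opening: 0.0368
t 29.7 pos [0.4856 0.1952 0.0636] xang 93.2 zdir [-0.0026  0.002  -1.    ] q6 12.9 F [-1.1  0.1 -0.4] Tq [ 0.03  0.05 -0.07] open 0.0368
 shift [-0.2  0.2 -0.4] twist [-0.0018 -0.0028 -0.569 ]
```

```bash
python3 -m pendant '[{"translation":[0,0,-0.1],"twist":[0,0,-0.08],"grip":-1},{"translation":[0,0,-0.1],"twist":[0,0,-0.1],"grip":-1},{"translation":[0,0,-0.1],"twist":[0,0,-0.1],"grip":-1},{"translation":[0,0,-0.1],"twist":[0,0,-0.1],"grip":-1},{"translation":[0,0,-0.1],"twist":[0,0,-0.1],"grip":-1},{"translation":[0,0,-0.1],"twist":[0,0,-0.08],"grip":-1},{"translation":[0,0,0],"twist":[0,0,0],"grip":-1},{"translation":[0,0,0],"twist":[0,0,0],"grip":-1},{"translation":[0,0,0],"twist":[0,0,0],"grip":-1},{"translation":[0,0,0],"twist":[0,0,0],"grip":-1}]' 20
python3 - <<'E'
from h import *
to(.4858,.195,.064,125.8)
i,im,d=cam('wrist'); P=pts(i,d); Q=P.reshape(-1,3)
n=np.hypot(Q[:,0]-.486,Q[:,1]-.195)<.045
for a,b in((.094,.104),(.066,.08),(.031,.038)):
    q=Q[n&(Q[:,2]>a)&(Q[:,2]<b)]; print(len(q),len(q) and (np.median(q,0).round(4),cv2.minAreaRect((q[:,:2]*1000).astype(np.float32))))
save("w5.png",cv2.resize(im[120:300,160:350],None,fx=4,fy=4,interpolation=cv2.INTER_CUBIC)[:600])
E
```

```text
t: 30.7
tool_pos: [0.4855, 0.1951, 0.0641]
orientation: [-1.415, -2.801, -0.001]
force: [-0.5, 1.6, 0.9]
opening: 0.0367
t 30.7 pos [0.4855 0.1951 0.0641] xang 126.41 zdir [-0.0028  0.002  -1.    ] q6 -20.3 F [-0.5  1.6  0.9] Tq [ 0.08 -0.04  0.05] open 0.0367
 shift [-0.3  0.2  0.1] twist [-0.0011 -0.0033  0.0107]
4453 (array([0.4849, 0.1963, 0.1008]), ((484.2548828125, 200.83200073242188), (50.96809005737305, 46.70072555541992), 74.34941101074219))
1644 (array([0.4735, 0.2111, 0.072 ]), ((478.7266845703125, 205.52706909179688), (55.26228332519531, 29.862150192260742), 36.30470275878906))
4646 (array([0.4653, 0.2164, 0.0342]), ((478.03271484375, 205.40512084960938), (89.66932678222656, 63.67879104614258), 37.76457214355469))
```

View pics/w5.png

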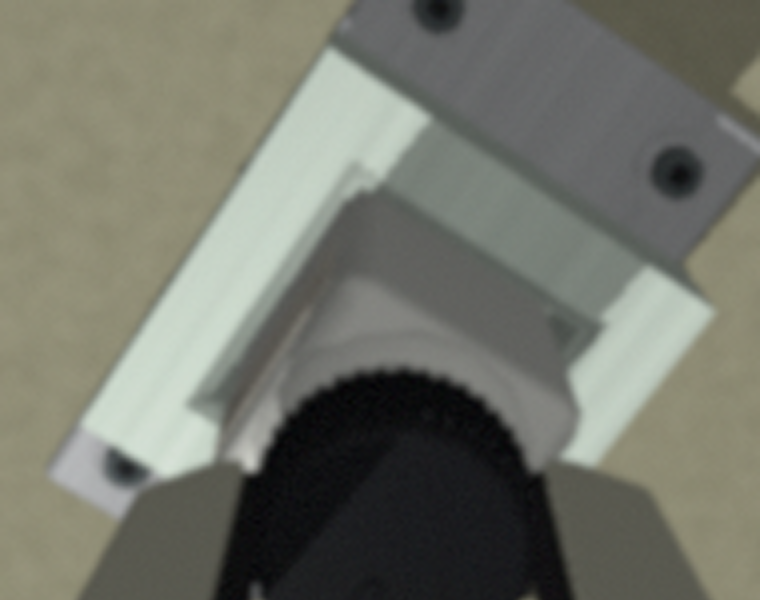

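The cap top rose 1.6 mm, about 1.68 rad. The tool turned 97.6° less a few degrees of play, so both readings sit near a quarter turn and inside the limits. The bottle is down and upright and the grip holds at 20 N, so I hand in.

```bash
python3 -c "
from plant import robot
print(robot.close_job()); s=robot.read_state(); print(s['t'],s['opening'])"
```

```text
the job is handed in; nothing more can be done
None
the job is handed in; nothing more can be done
```

The job is handed in at about 31 s of the 72 s allowed. The square white bottle stands in the well with its cap backed off about a quarter turn, and the fingers still grip the cap. No verdict is reported, so the checks below are my own measurements.

- **Bottle in the well:** I carried it over by its flats and lowered it until the tool stood 10 mm above its pick height, the depth of the well's floor. The last view showed it upright, with its shoulder at the right height.
- **Cap bottomed out:** I turned it clockwise until the torque jumped to 0.41 N m and the fingers then slipped. The cap's top measured 0.0992 m, against 0.099 m expected at the stop.
- **Cap backed off:** I turned the tool back 97.6° to allow for the bottle's small play in the well. The cap's top rose 1.6 mm, which means about 1.65 to 1.70 rad. That is a little over a quarter turn but inside the 1.27 to 1.87 rad limits.
- **Final grip:** The grip was commanded at 20 N with the fingers stopped at 36.7 mm on the cap. I did not measure the contact force directly.

**What went wrong and was mended:**
- The first grasp of the bottle was too high, and the first closing on the cap missed and shut above it. The real fingertips sit about 18 to 24 mm above the reported tool position, so I re-gripped lower each time.
- I could not see the rib on the cap, so the stop was confirmed by torque and height only.
- My last top-camera check of the cap returned no points, so I used the wrist camera.
- I kept clear of the reagent bottles, tape roll and petri dish and saw no unexpected contact forces, but did not re-measure them at the end.

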